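# Knock home the bottle stoppers

### The job

Two of the three small bottles have stoppers that stand proud. Take the rubber mallet, knock both stoppers down with it until their caps sit fully home on the bottle lips, and stand the mallet back on its head, completely on the cork mat. Strike the stoppers with the mallet, do not push them in with the gripper, and leave the closed bottle, the jar and the wine glass where they are, with every bottle left standing.

Things in the scene. Friction and masses are not known exactly. Their poses are not given: they have to be found in the camera images.
- mallet: Short rubber mallet, 0.42 kg, standing on the cork mat on one face of its head, handle level. Head: dark rubber cylinder 64 mm in diameter, 80 mm high, axis upright. Origin: centre of the lower striking face; z runs up the head's axis. The light wooden handle leaves the side of the head along -x, 40 mm above the lower face. Centre of mass: 20 mm from the head's axis towards the handle.
- mallet_handle (a point): Point on the handle's centre line, 60 mm from the head's axis and 40 mm above the lower striking face, a good place to hold it; axes as the mallet's. The handle is 22 mm wide and 28 mm high, level, and runs from the head (32 mm from its axis) to 198 mm from its axis, ending in a 31 mm round knob.
- mat: Round cork mat 200 mm in diameter and 8 mm thick, fixed on the worktop, where the mallet stands. Origin: centre of its underside, on the worktop.
- tall_bottle: Tall green glass bottle, filled and loose on the worktop: body 60 mm in diameter and 122 mm high, tapering to a 29 mm neck at 150 mm; lip 33 mm in diameter at 185 mm. Its stopper stands proud. Origin: centre of its base, z up.
- squat_bottle: Squat green glass bottle, filled and loose on the worktop: body 70 mm in diameter and 80 mm high, tapering to a 29 mm neck at 104 mm; lip 33 mm in diameter at 130 mm. Its stopper stands proud. Origin: centre of its base, z up.
- tall_stopper (a joint): How far the tall bottle's stopper is driven in, m: at 0 the cap's underside is 20 mm above the lip, at 0.020 the cap rests on the lip (a firm stop). Starts between 0 and 0.005. The springy cork resists: about 6 N to move it at first, 8 N at the end, a little more when fast. It stays where it is left.
- squat_stopper (a joint): The same for the squat bottle's stopper.
- tall_stopper_top (a point): Centre of the top of the tall bottle's stopper, a wooden disc cap 35 mm in diameter and 15 mm thick on a 20 mm cork shank. 200 mm above the base when home.
- squat_stopper_top (a point): Centre of the top of the squat bottle's stopper, of the same size. 145 mm above the base when home.
- closed_bottle: Squat green bottle of the same size as the other squat one, its stopper already home: 145 mm high over all. Loose, to be left alone. Origin: centre of its base.
- jar: Closed coffee jar, amber glass with a copper-coloured lid, 68 mm in diameter and 108 mm high. Loose, to be left alone. Origin: centre of its base.
- wine_glass: Small stemmed glass standing upside down, 66 mm in diameter and 160 mm high. Loose, to be left alone. Origin: centre of the mouth on the worktop.
There are look-alikes about, which are no part of the job. What is meant by the mat is not blue, and is the larger of those in its own colour.

How it is judged (in metres and radians):
On the way, in this order (a step that is already met when the one before it is completed fails the run):
1. the mallet strikes a stopper: it moves down at more than 0.04 m/s under the mallet (((contact force between mallet and tall_bottle above 1 N and velocity of joint tall_stopper above 0.04 m/s) or (contact force between mallet and squat_bottle above 1 N and velocity of joint squat_stopper above 0.04 m/s))).
2. both stoppers are driven home (value of joint each of tall_stopper, squat_stopper above 0.018 m), for 0.1 s.
At the end, for the whole second after the job is handed in: Both stoppers are home (caps within 2 mm of the lips), both bottles stand upright and still on the worktop, and the mallet stands still on the lower face of its head, upright, with the centre of that face within 66 mm of the middle of the cork mat, so that the whole head is on the mat (all of step 2 and angle between each of tall_bottle, squat_bottle, mallet's own z axis and vertical below 0.1 rad and height (world z) of each of tall_bottle, squat_bottle below 0.006 m and horizontal distance between mallet and mat below 0.066 m and z of mallet in the frame of mat between 0.004 and 0.014 m and linear speed of each of mallet, tall_bottle, squat_bottle below 0.02 m/s); the robot touches nothing.
It fails at once if a stopper pushed down by the gripper or arm instead of the mallet ((contact force between any of the fingers, the arm and tall_bottle above 1 N and velocity of joint tall_stopper above 0.01 m/s) or (contact force between any of the fingers, the arm and squat_bottle above 1 N and velocity of joint squat_stopper above 0.01 m/s)).
It fails at once if a bottle knocked over (tilted more than 0.5 rad) (angle between any of tall_bottle, squat_bottle's own z axis and vertical above 0.5 rad).
It fails at once if the closed bottle, the jar or the wine glass moved more than 25 mm (distance of any of closed_bottle, jar, wine_glass from where it was at the start of the episode above 0.025 m).
It also fails if it takes over 54 s, if anything falls off the work surface, if the arm or the gripper's body presses on something with over 40 N, if the wrist force passes 120 N, or if a joint passes its speed limit or range.

### The arm

A 6-joint arm with a two-finger parallel gripper is mounted at the origin on the work surface. World frame = base frame: x ahead of the robot, y to its left, z up, the work surface at z = 0. Lengths are in mm, angles in rad, forces in N, time in s.
With the tool pointing down it reaches from about 275 to 750 mm from the base axis. Payload 10.2 kg.
Tool frame: the origin (TCP) lies midway between the tips of the shut fingers; the grasp point (between the pads) lies grip_depth behind it (grip_depth is the distance from the TCP to the grasp point, in mm); z points along the fingers, y is the line along which they close (so a half turn about z gives the same grasp; the last joint's range is limited). The gripper opens to 85 mm and grips with 20 to 120 N. Pads are 22 mm wide; open, the fingers measure 114 mm over their backs; the gripper's body (76 mm by 85 mm) begins 54 mm behind the grasp point. The pads swing forward as they close: fully open they stand 13 mm farther back than shut.
Start: joints at [1.046, 0.313, 1.498, -0, 1.331, -0.223], TCP at [156.063, 501.274, 231.294] pointing down, gripper open.
Joint ranges: [-2.94, 2.94], [-0.97, 2.17], [0.19, 2.56], [-1.23, 4.37], [0.02, 3.11], [-2.88, 2.88]. Speed limits (rad/s): [2.39, 2.39, 3.01, 3.14, 3.14, 3.14].

### API

Orientations are given as a unit quaternion [w, x, y, z].
In Python, from rig import * gives the robot as it stands.
- The arm moves only by the tool servo_tool, never from a script. Its argument "commands" is a list of rows, each a list of 3 entries, a list of its own where there are three numbers: the gripper command: -1 is fully open, 1 is shut, values between are in proportion, then the shift along the tool's x, y, z in m, then the turn, a rotation vector about the tool's x, y, z in units of 6 degrees (1.0 is 6 degrees). In form: [[grip, [dx, dy, dz], [ax, ay, az]], ...]. A call has 1 to 10 rows; each row shifts and turns the commanded pose from where the row before left it, along the tool's axes as they then stand; what a row does not reach is not made up. A row lasts 1/12 s, in which the tool goes at most 41.7 mm and 7.16 degrees, less where a joint would pass 70% of its speed; a pose out of reach is approached as far as the arm can. A call is refused whole if a number of a shift passes 0.0417 or a number of a turn 1, either way. A call with a gripper value outside its range is refused whole. The fingers move at their own pace and stop on an object; "squeeze" is the grip in N (left out, the last holds). Time passes only in rows, so rows that do not move let the fingers close. It gives the time, the measured TCP pose, the force, the opening and the grip force at its end, in the units of the state.
- sense(): the state, without advancing time (a new reading comes with each control period).
- capture(name): name is "scene" or "top" or "wrist"; returns a dict with "pixels" (420x560x3 uint8, red, green, blue), "z_map" (420x560 float32, mm along the optical axis (not along the pixel's ray), 0 where there is no reading), "fx", "fy", "cx", "cy" (pixels), "distortion" ([k1, k2, p1, p2, k3] as OpenCV has them; the pictures are not rectified), "rvec" (rotation vector, rad) and "tvec" (3), from world to camera coordinates, as OpenCV has them; the wrist camera has in their place "T_tool_cam" (4x4, takes a point from camera to tool coordinates, whose origin is the TCP and whose axes are the flange's). Camera axes: x right, y down, z forward; pixel columns grow to the right and rows downward; lengths in mm; the calibration is good to about 2 mm. A picture is of the moment at which its call begins: read the wrist's pose just before it.
- finish_job(): hands the job in; it is judged then, once.
The state is a dict: "time_s": time; "joints": joint angles; "dq": joint speeds; "tau": joint torques, N m; "eef_pos": TCP position; "ee_rot": TCP orientation; "force": force on the tool from outside, world axes, zero at the start; "wrist_torque": the same for the moment, N m; "grip_width": opening from 0.0 (shut) to 1.0 (fully open); "grip_force": force on a finger pad.
Only numpy, scipy, OpenCV 4.12 (cv2) and the standard library are available. Lean on these libraries where they do the work, as an engineer would, in place of code of your own. Each camera call takes 0.05 s, during which the arm holds its last target. There are 200 camera calls.

## Working session

There is one attempt and no reset: what is moved stays moved. The work goes in short steps, Python scripts to look and compute and a tool call to move; the robot and the scene stay as the last step left them, time stands still between calls to the robot, and variables do not carry over. Pictures are saved under pics/ and viewed, at most 10 in all, crops included, and the job is handed in when it is done.

Besides the shell and the picture viewer there is one more tool, called as a command line: name --argument value ..., lists and objects as JSON in quotes. servo_tool: Moves the arm, as the interface text tells. Its arguments: {"type":"object","properties":{"commands":{"type":"array"},"squeeze":{"type":"number"}},"required":["commands"]}

```bash
mkdir -p pics; ls; cat > h.py <<'E'
from rig import *
import numpy as np, cv2
def save(n,f):
    c=capture(n); cv2.imwrite('pics/'+f+'.png',c['pixels'][:,:,::-1]); np.save('pics/'+f+'.npy',c,allow_pickle=True); return c
def load(f): return np.load('pics/'+f+'.npy',allow_pickle=True).item()
def world(c,u,v,z=None):
    """pixel -> world by depth, or on plane z"""
    K=np.array([[c['fx'],0,c['cx']],[0,c['fy'],c['cy']],[0,0,1.]])
    p=cv2.undistortPoints(np.array([[[u,v]]],float),K,np.array(c['distortion'],float))[0,0]
    R=cv2.Rodrigues(np.array(c['rvec'],float))[0]; t=np.array(c['tvec'],float).ravel()
    r=R.T@np.array([p[0],p[1],1]); o=-R.T@t
    s=(z-o[2])/r[2] if z is not None else c['z_map'][int(v),int(u)]
    return o+s*r
E
python3 - <<'E'
from h import *
a=save('scene','s0')['pixels'];b=save('top','t0')['pixels']
s=sense();print(s)
E
```

```text
pics
{'time_s': 0.1, 'joints': array([ 1.04563870e+00,  3.13375153e-01,  1.49833131e+00, -7.66721730e-06,
        1.33100013e+00, -2.23390376e-01]), 'dq': array([-0.00028971, -0.00120192, -0.00067987, -0.00078537, -0.0009957 ,
        0.00152783]), 'tau': array([ 3.54827025e-03, -4.12893319e+01, -2.60142678e+01, -1.65428537e-04,
        2.99857238e-03,  1.37241659e-05]), 'eef_pos': array([155.93001038, 501.079185  , 230.81319082]), 'ee_rot': array([-2.00160440e-04,  1.50310854e-01,  9.88638628e-01, -5.19773022e-04]), 'force': array([-0.47382277, -0.0257681 ,  0.31200203]), 'wrist_torque': array([ 0.02257185, -0.02231891, -0.00928299]), 'grip_force': 0.0, 'grip_width': 0.9992950263256252}
```

View pics/s0.png

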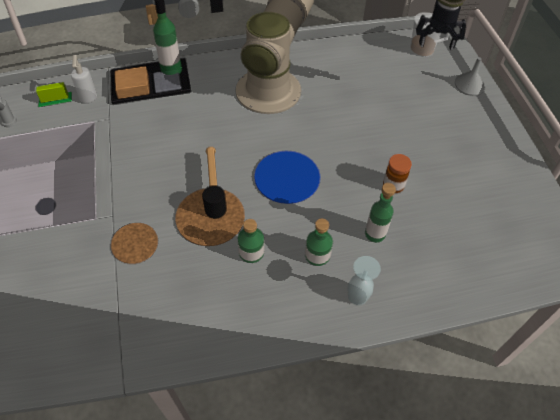

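View pics/t0.png

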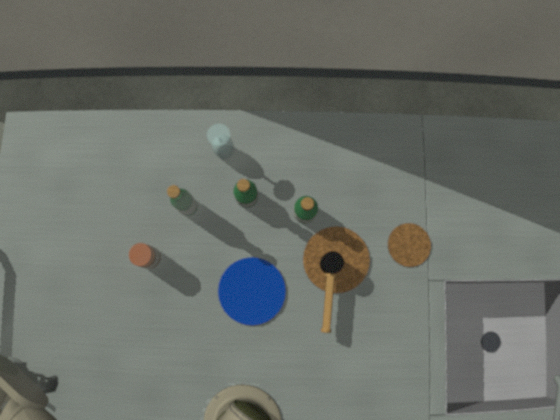

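The mallet (scene 215,202) stands on the larger cork mat (210,215). The small cork mat (134,243) and the blue mat (287,177) are the look-alikes. There are two squat bottles (251,243 and 319,243). The tall bottle is at (380,217), with a second green wine bottle on the tray (165,40) that is not part of the job. The jar is at (397,173) and the glass at (363,280).

```bash
python3 - <<'E'
from h import *
a=load('s0');b=load('t0')
for n,u,v in [('sqL',250,225),('sqR',321,225),('tall',388,188),('jar',399,162),('glass',366,266),('head',214,192),('handle',211,160),('mat',195,225)]: print('s',n,world(a,u,v).round(0))
for n,u,v in [('sqA',307,202),('sqB',243,185),('tall',174,191),('jar',141,255),('glass',219,133),('head',332,260),('handle',329,300),('h2',327,325),('mat',350,240)]: print('t',n,world(b,u,v).round(1))
# mat fit in top view: cork pixels at mat
m=cv2.cvtColor(b['pixels'],cv2.COLOR_RGB2HSV); 
P=[world(b,u,v,8)[:2] for u,v in [(303,260),(370,260),(336,227),(336,294)]];print(np.round(P))
im=a['pixels'][:,:,::-1]
cv2.imwrite('pics/c1.png',cv2.resize(im[140:310,140:410],None,fx=2.9,fy=2.9,interpolation=cv2.INTER_CUBIC))
im=b['pixels'][:,:,::-1]
cv2.imwrite('pics/c2.png',cv2.resize(im[165:345,150:390],None,fx=3.3,fy=3.3,interpolation=cv2.INTER_CUBIC))
E
```

```text
s sqL [ 627. -175.  145.]
s sqR [675.  -3. 163.]
s tall [636. 177. 219.]
s jar [474. 288. 102.]
s glass [807.  75. 158.]
s head [ 464. -248.   88.]
s handle [ 324. -239.   59.]
s mat [ 509. -316.   10.]
t sqA [ 623.3 -171.4  146.4]
t sqB [664.7   3.9 160.2]
t tall [631.7 178.9 221.8]
t jar [472.  288.2 108.7]
t glass [813.1  76.3 159.4]
t head [ 470.5 -246.3   85.9]
t handle [ 359.  -240.4   64. ]
t h2 [ 289.2 -234.9   66.5]
t mat [ 537.  -308.5    8.7]
[[ 475. -168.]
 [ 478. -368.]
 [ 576. -267.]
 [ 377. -267.]]
```

View pics/c1.png

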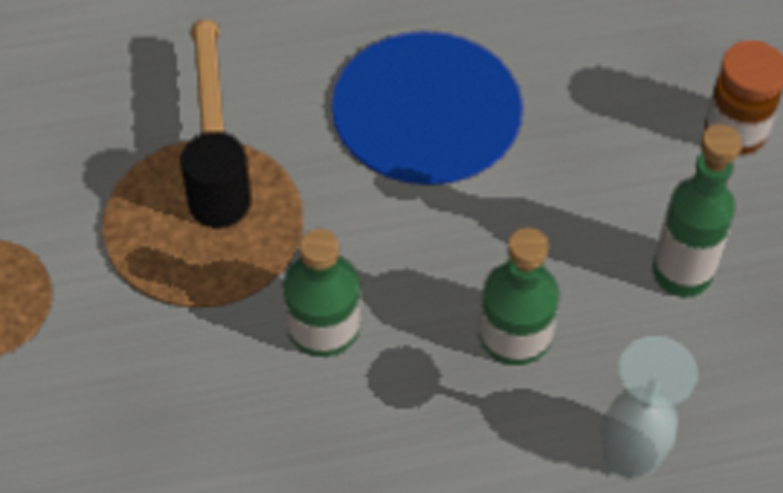

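View pics/c2.png

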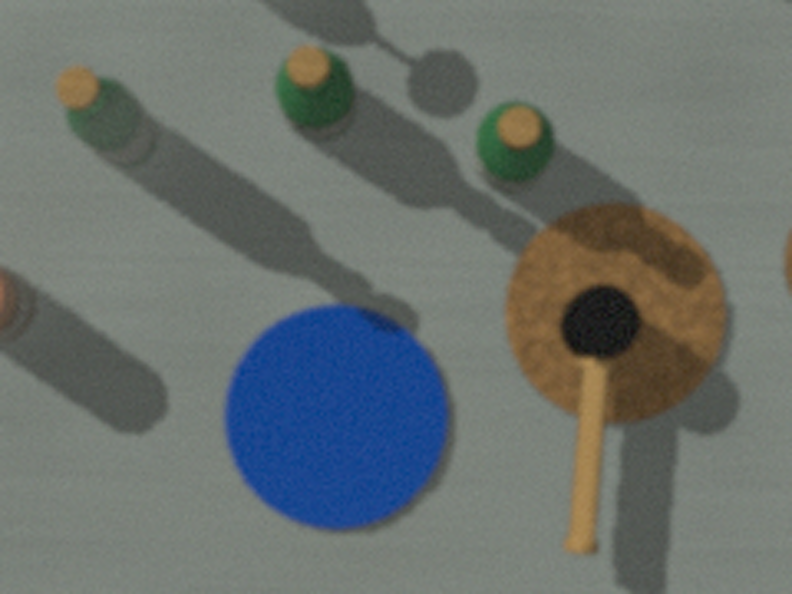

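The proud squat bottle is the right one (321,225), with its top at about 161 mm. The left one, at about 146 mm, is closed. The tall cap is at about 221 mm. The mallet handle runs toward the robot.

```bash
cat >> h.py <<'E'
from scipy.spatial.transform import Rotation as Rn
def rem(t,yaw=None):
    """remaining shift in tool axes (mm) to world target; turn about tool z in 6deg units to tool-x yaw (deg)"""
    s=sense(); q=s['ee_rot']; R=Rn.from_quat([q[1],q[2],q[3],q[0]]).as_matrix()
    y=np.degrees(np.arctan2(R[1,0],R[0,0]))
    print('t',round(s['time_s'],2),'pos',s['eef_pos'].round(1),'yaw',round(y,2),'zaxis',R[:,2].round(3),'F',s['force'].round(1),'w',round(s['grip_width'],3),'gf',s['grip_force'].round(1) if hasattr(s['grip_force'],'round') else s['grip_force'])
    print('rem tool',(R.T@(np.array(t)-s['eef_pos'])).round(1), 'turn', None if yaw is None else round(-((yaw-y+180)%360-180)/6,2))
E
python3 - <<'E'
from h import *
import rig
print([ (k,getattr(rig,k)) for k in dir(rig) if k[0]!='_' and not callable(getattr(rig,k))][:20])
b=load('t0')
print(world(b,173.6,191.7,219),world(b,243.3,185,161),world(b,332,261,88))
print(np.shape(b['rvec']))
rem([410,-242,200],176.5)
E
```

```text
[('grip_depth', 18.700000000000003)]
[630.37303492 180.48593639 219.        ] [664.55297458   3.06157794 161.        ] [ 467.55026356 -246.07233228   88.        ]
(3,)
t 0.1 pos [155.9 501.1 230.8] yaw 162.71 zaxis [-0.001 -0.001 -1.   ] F [-0.5 -0.   0.3] w 0.999 gf 0.0
rem tool [-463.4 -634.    31.4] turn -2.3
```

servo_tool --commands '[[-1,[0,-0.04,0],[0,0,-0.8]],[-1,[0,-0.04,0],[0,0,-0.8]],[-1,[0,-0.04,0],[0,0,-0.7]],[-1,[0,-0.04,0],[0,0,0]],[-1,[0,-0.04,0],[0,0,0]]]'

```text
time_s: 0.52
eef_pos: [124.4, 302.8, 230.7]
ee_rot: [-0.0, 0.03, 1.0, -0.0]
force: [0.5, -0.7, 0.9]
grip_width: 1.0
grip_force: 0.0
```

servo_tool --commands '[[-1,[-0.04,0,0],[0,0,0]],[-1,[-0.04,0,0],[0,0,0]],[-1,[-0.03,-0.03,0],[0,0,0]],[-1,[-0.03,-0.03,0],[0,0,0]],[-1,[-0.02,-0.035,0],[0,0,0]],[-1,[-0.02,-0.035,0],[0,0,0]],[-1,[-0.02,-0.035,0],[0,0,0]],[-1,[-0.02,-0.035,0],[0,0,0]],[-1,[-0.015,-0.035,0],[0,0,0]],[-1,[-0.015,-0.035,0],[0,0,0]]]'

```text
time_s: 1.35
eef_pos: [357.5, 18.9, 231.2]
ee_rot: [-0.0, 0.031, 1.0, 0.0]
force: [0.8, 1.5, 1.1]
grip_width: 1.002
grip_force: 0.0
```

```bash
python3 -c "
from h import *
rem([410,-242,170],176.5)"
```

```text
t 1.35 pos [357.5  18.9 231.2] yaw 176.48 zaxis [-0.  0. -1.] F [0.8 1.5 1.1] w 1.002 gf 0.0
rem tool [ -68.4 -257.2   61.2] turn -0.0
```

servo_tool --commands '[[-1,[-0.007,-0.032,0.004],[0,0,0]],[-1,[-0.008,-0.032,0.008],[0,0,0]],[-1,[-0.008,-0.032,0.008],[0,0,0]],[-1,[-0.008,-0.032,0.008],[0,0,0]],[-1,[-0.009,-0.032,0.008],[0,0,0]],[-1,[-0.009,-0.032,0.008],[0,0,0]],[-1,[-0.009,-0.032,0.008],[0,0,0]],[-1,[-0.009,-0.032,0.008],[0,0,0]],[-1,[0,0,0],[0,0,0]]]'

```text
time_s: 2.1
eef_pos: [408.6, -242.8, 169.4]
ee_rot: [-0.001, 0.032, 0.999, 0.0]
force: [-0.9, 1.2, -0.9]
grip_width: 1.0
grip_force: 0.0
```

```bash
cat >> h.py <<'E'
def wristcam(f):
    s=sense(); q=s['ee_rot']; T=np.eye(4); T[:3,:3]=Rn.from_quat([q[1],q[2],q[3],q[0]]).as_matrix(); T[:3,3]=s['eef_pos']
    c=capture('wrist'); M=np.linalg.inv(T@np.array(c['T_tool_cam']))
    c['rvec']=cv2.Rodrigues(M[:3,:3])[0].ravel(); c['tvec']=M[:3,3]
    cv2.imwrite('pics/'+f+'.png',c['pixels'][:,:,::-1]); np.save('pics/'+f+'.npy',c,allow_pickle=True); return c
E
python3 -c "
from h import *
rem([410,-242,29.3],176.5)
wristcam('w1')"
```

```text
t 2.1 pos [ 408.6 -242.8  169.4] yaw 176.3 zaxis [-0.001  0.    -1.   ] F [-0.9  1.2 -0.9] w 1.0 gf 0.0
rem tool [ -1.5   0.8 140.1] turn -0.03
```

View pics/w1.png

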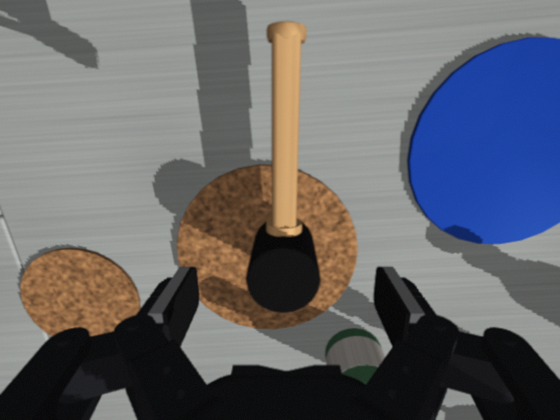

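The wrist view shows the handle nearly upright in the picture, from the knob (287,35) to the head (285,228). The head's top face is centred near (284,281), and the fingers straddle the line.

```bash
python3 -c "
from h import *
c=load('w1')
print(world(c,284,281,88),world(c,284,281))
for u,v in [(286.5,60),(286,100),(285.5,150),(284.5,200)]: print(world(c,u,v,62),world(c,u,v))
print([world(c,u,v,8).round(0) for u,v in [(178,243),(357,243),(267,165),(267,328)]])"
```

```text
[ 465.97658401 -248.77106601   88.        ] [ 466.11923063 -248.78210232   87.76812469]
[ 295.3572324  -235.79756549   62.        ] [ 295.32335629 -235.79517784   61.74333945]
[ 323.04962295 -237.94421512   62.        ] [ 323.03519988 -237.94373152   61.31682693]
[ 361.02011962 -240.78516474   62.        ] [ 361.02590845 -240.7856364    61.95578222]
[ 403.16126941 -244.36560978   62.        ] [ 403.34217764 -244.38070488   61.39625386]
[array([ 461., -364.,    8.]), array([ 473., -170.,    8.]), array([ 382., -261.,    8.]), array([ 578., -277.,    8.])]
```

servo_tool --commands '[[-1,[0.0015,-0.0015,0.025],[0,0,0.13]],[-1,[0,0,0.03],[0,0,0]],[-1,[0,0,0.03],[0,0,0]],[-1,[0,0,0.025],[0,0,0]],[-1,[0,0,0.02],[0,0,0]],[-1,[0,0,0.011],[0,0,0]],[-1,[0,0,0],[0,0,0]]]' --squeeze 110

```text
time_s: 2.73
eef_pos: [406.1, -238.2, 28.6]
ee_rot: [-0.002, 0.037, 0.999, 0.002]
force: [-0.1, 0.5, -0.5]
grip_width: 0.998
grip_force: 0.0
```

```bash
python3 -c "
from h import *
rem([407,-244,28],175.5)"
```

```text
t 2.73 pos [ 406.1 -238.2   28.6] yaw 175.77 zaxis [-0.003  0.003 -1.   ] F [-0.1  0.5 -0.5] w 0.998 gf 0.0
rem tool [-1.4 -5.7  0.6] turn 0.04
```

servo_tool --commands '[[1,[0,0,0],[0,0,0]],[1,[0,0,0],[0,0,0]],[1,[0,0,0],[0,0,0]],[1,[0,0,0],[0,0,0]],[1,[0,0,0],[0,0,0]],[1,[0,0,0],[0,0,0]],[1,[0,0,0],[0,0,0]],[1,[0,0,0],[0,0,0]]]' --squeeze 110

```text
time_s: 3.4
eef_pos: [407.4, -240.5, 31.0]
ee_rot: [0.0, 0.037, 0.999, -0.001]
force: [-1.2, 0.1, 6.1]
grip_width: 0.242
grip_force: 107.4
```

servo_tool --commands '[[1,[0,0,0],[0,0,0]],[1,[0,0,-0.02],[0,0,0]],[1,[0,0,-0.03],[0,0,0]],[1,[0,0,-0.03],[0,0,0]],[1,[0,0,-0.03],[0,0,0]],[1,[0,0,-0.03],[0,0,0]],[1,[0,0,-0.03],[0,0,0]],[1,[0,0,-0.02],[0,0,0]],[1,[0,0,0],[0,0,0]],[1,[0,0,0],[0,0,0]]]'

```text
time_s: 4.23
eef_pos: [406.9, -239.8, 219.8]
ee_rot: [-0.0, 0.037, 0.999, 0.0]
force: [0.5, -0.1, -6.0]
grip_width: 0.238
grip_force: 108.2
```

```bash
python3 -c "
from h import *
rem([605,4,220],175.5)
c=wristcam('w2')"
```

```text
t 4.23 pos [ 406.9 -239.8  219.8] yaw 175.73 zaxis [-0.  0. -1.] F [ 0.5 -0.1 -6. ] w 0.238 gf 108.19289803504944
rem tool [-1.794e+02  2.579e+02 -2.000e-01] turn 0.04
```

View pics/w2.png

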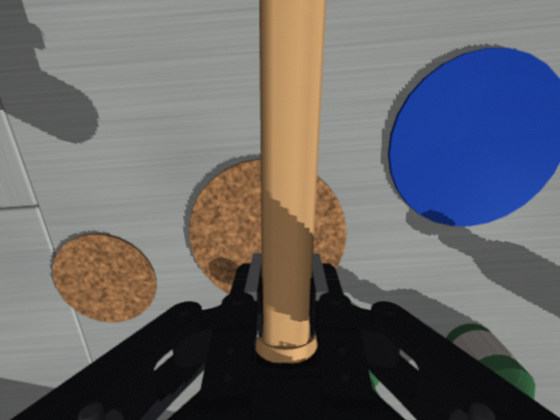

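The mallet is held, with the handle between the fingers (290,300). I'll check its pitch by depth along the handle.

```bash
python3 -c "
from h import *
c=load('w2')
P=np.array([world(c,u,v) for u,v in [(293,20),(292,60),(291,100),(291,140),(290,180),(289,220)]]);print(P.round(1))
p=np.polyfit(P[:,0],P[:,2],1);print(p,np.polyfit(P[:,0],P[:,1],1), np.polyval(p,407))
d=np.array(c['z_map']);print(world(c,287,347))"
```

```text
[[ 300.3 -230.2  249.2]
 [ 311.9 -231.3  249.6]
 [ 324.3 -232.5  250. ]
 [ 337.8 -233.5  250.1]
 [ 352.5 -234.8  249.7]
 [ 368.2 -236.3  250.4]]
[1.31133599e-02 2.45485086e+02] [-8.85617546e-02 -2.03677768e+02] 250.8222239452791
[ 427.60390656 -241.47851612  252.16389992]
```

```bash
python3 -c "
from h import *
a=load('s0');
print(world(a,322.1,224,161),world(a,389,187.5,219))
rem([605,8,220],175.7)"
```

```text
[671.18409781   0.97537558 161.        ] [635.14816426 179.86203658 219.        ]
t 4.28 pos [ 406.5 -239.5  218.7] yaw 175.73 zaxis [-0.002  0.002 -1.   ] F [-0.7  0.7 -5.3] w 0.243 gf 108.19378137588501
rem tool [-179.5  261.6   -1.2] turn 0.0
```

servo_tool --commands '[[1,[-0.012,0.019,0],[0,0,0]],[1,[-0.018,0.026,0],[0,0,0]],[1,[-0.022,0.032,0],[0,0,0]],[1,[-0.022,0.032,0],[0,0,0]],[1,[-0.022,0.032,0],[0,0,0]],[1,[-0.022,0.032,0],[0,0,0]],[1,[-0.022,0.032,0],[0,0,0]],[1,[-0.018,0.026,0],[0,0,0]],[1,[-0.014,0.02,0],[0,0,0]],[1,[-0.007,0.01,0],[0,0,0]]]'

```text
time_s: 5.12
eef_pos: [605.4, 9.8, 217.0]
ee_rot: [-0.002, 0.036, 0.999, 0.001]
force: [0.6, -0.9, -4.3]
grip_width: 0.237
grip_force: 108.0
```

```bash
python3 -c "
from h import *
rem([605,8,200],175.7)
b=save('scene','s1')
im=b['pixels'][:,:,::-1]
cv2.imwrite('pics/c3.png',cv2.resize(im[140:290,220:420],None,fx=3.5,fy=3.5,interpolation=cv2.INTER_CUBIC))"
```

```text
t 5.12 pos [605.4   9.8 217. ] yaw 175.87 zaxis [-0.005  0.002 -1.   ] F [ 0.6 -0.9 -4.3] w 0.237 gf 108.01898717880249
rem tool [ 0.2 -1.8 17. ] turn 0.03
```

View pics/c3.png

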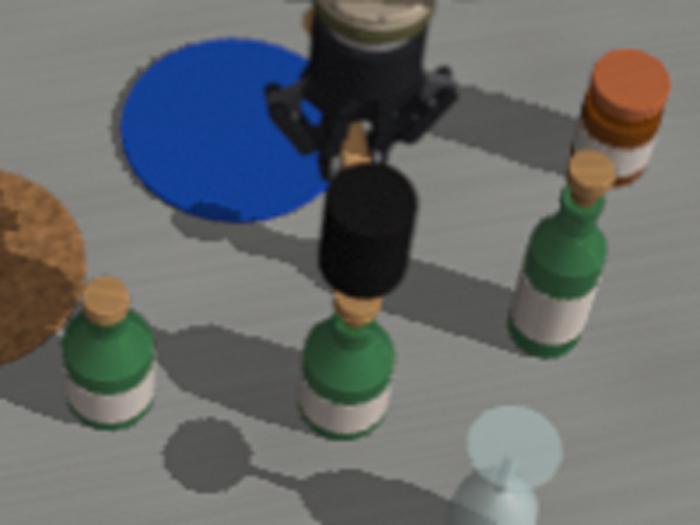

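The head is above the proud squat cap (358,305 in the crop) and well centred. I'll strike now, stopping a little short of home.

servo_tool --commands '[[1,[0,0,0],[0,0,0]],[1,[0,-0.002,0.012],[0,0,0]],[1,[0,0,0.015],[0,0,0]],[1,[0,0,0.012],[0,0,0]],[1,[0,0,0.008],[0,0,0]],[1,[0,0,0],[0,0,0]]]'

```text
time_s: 5.67
eef_pos: [603.8, 4.2, 171.3]
ee_rot: [-0.002, 0.038, 0.999, 0.0]
force: [-0.6, -0.9, -4.3]
grip_width: 0.237
grip_force: 108.3
```

```bash
python3 -c "
from h import *
rem([605,8,167],175.7)"
```

```text
t 5.67 pos [603.8   4.2 171.3] yaw 175.67 zaxis [-0.003  0.    -1.   ] F [-0.6 -0.9 -4.3] w 0.237 gf 108.29955697059631
rem tool [-0.9  3.9  4.3] turn -0.0
```

servo_tool --commands '[[1,[0,0.003,0.003],[0,0,0]],[1,[0,0,0],[0,0,0]],[1,[0,0,0.002],[0,0,0]],[1,[0,0,0],[0,0,0]]]'

```text
time_s: 6.0
eef_pos: [605.2, 8.1, 168.9]
ee_rot: [0.0, 0.037, 0.999, 0.0]
force: [-1.9, -0.2, 0.9]
grip_width: 0.237
grip_force: 109.1
```

servo_tool --commands '[[1,[0,0,0.001],[0,0,0]],[1,[0,0,0.001],[0,0,0]]]'

```text
time_s: 6.17
eef_pos: [605.5, 7.9, 167.5]
ee_rot: [0.001, 0.037, 0.999, -0.0]
force: [-6.7, 1.3, 13.1]
grip_width: 0.239
grip_force: 110.2
```

servo_tool --commands '[[1,[0,0,0.001],[0,0,0]],[1,[0,0,0.0],[0,0,0]]]'

```text
time_s: 6.33
eef_pos: [605.9, 7.9, 167.5]
ee_rot: [0.002, 0.037, 0.999, -0.0]
force: [-5.4, 1.1, 11.2]
grip_width: 0.242
grip_force: 110.6
```

servo_tool --commands '[[1,[0,0,-0.01],[0,0,0]],[1,[0,0,-0.03],[0,0,0]],[1,[0,0,-0.03],[0,0,0]],[1,[0,0,-0.03],[0,0,0]],[1,[0,0,-0.02],[0,0,0]],[1,[0,0,0],[0,0,0]],[1,[0,0,0],[0,0,0]]]'

```text
time_s: 6.92
eef_pos: [605.1, 7.9, 284.8]
ee_rot: [0.0, 0.037, 0.999, -0.0]
force: [0.4, 1.3, -5.8]
grip_width: 0.241
grip_force: 108.3
```

```bash
python3 -c "
from h import *
rem([574,185,285],175.7)
c=wristcam('w3')
P=np.array([world(c,u,v) for u,v in [(293,20),(292,60),(291,100),(291,140),(290,180),(289,220)]]);print(P.round(1))
b=save('top','t1');
for u,v in [(242,184),(243,186),(244,184)]: print(world(b,u,v).round(1))
"
```

```text
t 6.92 pos [605.1   7.9 284.8] yaw 175.73 zaxis [ 0. -0. -1.] F [ 0.4  1.3 -5.8] w 0.241 gf 108.29041957855225
rem tool [ 44.2 174.3  -0.2] turn 0.0
[[498.6  17.5 314.5]
 [510.   16.4 313.6]
 [522.6  15.2 314.8]
 [536.1  14.2 314.6]
 [550.7  12.8 314.9]
 [566.7  11.3 314.7]]
[568.5 -28.  584.5]
[564.7 -30.  584.5]
[568.2 -31.8 586. ]
```

servo_tool --commands '[[1,[0.003,0.012,0],[0,0,0]],[1,[0.007,0.025,0],[0,0,0]],[1,[0.008,0.032,0],[0,0,0]],[1,[0.008,0.032,0],[0,0,0]],[1,[0.008,0.032,0],[0,0,0]],[1,[0.006,0.025,0],[0,0,0]],[1,[0.004,0.015,0],[0,0,0]],[1,[0,0,0],[0,0,0]],[1,[0,0,0],[0,0,0]]]'

```text
time_s: 7.77
eef_pos: [573.4, 184.7, 284.0]
ee_rot: [-0.001, 0.036, 0.999, -0.0]
force: [-0.2, -0.7, -4.8]
grip_width: 0.243
grip_force: 108.0
```

```bash
python3 -c "
from h import *
rem([573,185,250],175.7)
b=save('scene','s2')
im=b['pixels'][:,:,::-1]
cv2.imwrite('pics/c4.png',cv2.resize(im[120:270,220:420],None,fx=3.5,fy=3.5,interpolation=cv2.INTER_CUBIC))
for u,v in [(321,226),(321,228),(323,230),(250,225)]: print(world(b,u,v).round(1))"
```

```text
t 7.77 pos [573.4 184.7 284. ] yaw 175.83 zaxis [-0.002 -0.    -1.   ] F [-0.2 -0.7 -4.8] w 0.243 gf 108.04863095283508
rem tool [ 0.4  0.3 34. ] turn 0.02
[ 6.694e+02 -5.000e-01  1.496e+02]
[ 6.712e+02 -4.000e-01  1.429e+02]
[679.4   2.5 145.1]
[ 629.8 -175.1  148.6]
```

View pics/c4.png

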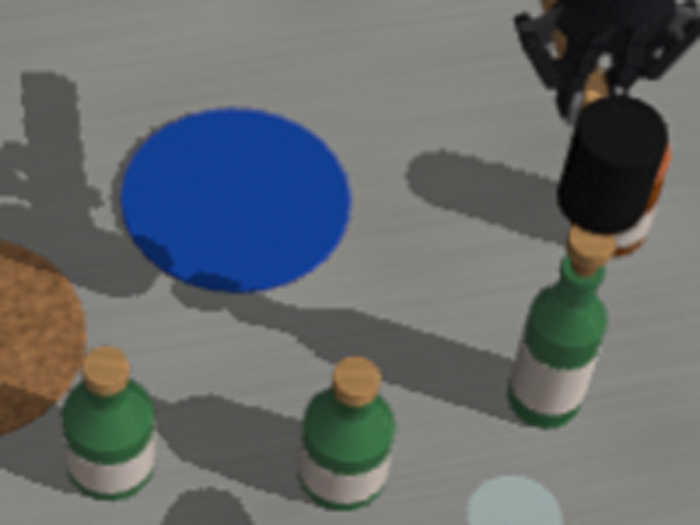

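The squat stopper (355,380) now looks the same as the closed bottle's (105,370). The head is above the tall cap (590,247). I'll strike the tall one.

servo_tool --commands '[[1,[0,0,0.01],[0,0,0]],[1,[0,0,0.013],[0,0,0]],[1,[0,0,0.014],[0,0,0]],[1,[0,0,0.013],[0,0,0]],[1,[0,0,0.008],[0,0,0]],[1,[0,0,0],[0,0,0]]]'

```text
time_s: 8.32
eef_pos: [573.8, 182.8, 225.6]
ee_rot: [-0.001, 0.038, 0.999, -0.0]
force: [-0.2, 0.4, -4.8]
grip_width: 0.24
grip_force: 108.3
```

servo_tool --commands '[[1,[0,0,0.002],[0,0,0]],[1,[0,0,0],[0,0,0]],[1,[0,0,0.001],[0,0,0]],[1,[0,0,0],[0,0,0]]]'

```text
time_s: 8.65
eef_pos: [574.3, 183.6, 224.9]
ee_rot: [0.001, 0.037, 0.999, 0.0]
force: [-0.8, -0.2, -1.0]
grip_width: 0.237
grip_force: 108.7
```

servo_tool --commands '[[1,[0,0,0.001],[0,0,0]],[1,[0,0,0.001],[0,0,0]],[1,[0,0,0],[0,0,0]]]'

```text
time_s: 8.9
eef_pos: [574.3, 183.7, 222.9]
ee_rot: [0.001, 0.037, 0.999, 0.0]
force: [-1.7, -0.9, 4.9]
grip_width: 0.244
grip_force: 109.1
```

servo_tool --commands '[[1,[0,0,0.001],[0,0,0]],[1,[0,0,0.001],[0,0,0]],[1,[0,0,0],[0,0,0]]]'

```text
time_s: 9.15
eef_pos: [574.9, 183.8, 222.4]
ee_rot: [0.002, 0.037, 0.999, 0.0]
force: [-3.4, -1.4, 11.0]
grip_width: 0.239
grip_force: 110.6
```

servo_tool --commands '[[1,[0,0,-0.01],[0,0,0]],[1,[0,0,-0.025],[0,0,0]],[1,[0,0,-0.02],[0,0,0]],[1,[0,0,-0.01],[0,0,0]],[1,[0,0,0],[0,0,0]],[1,[0.007,-0.015,0],[0,0,0]],[1,[0.011,-0.025,0],[0,0,0]],[1,[0.015,-0.034,0],[0,0,0]],[1,[0.015,-0.034,0],[0,0,0]],[1,[0.015,-0.034,0],[0,0,0]]]'

```text
time_s: 9.98
eef_pos: [499.1, 45.8, 283.3]
ee_rot: [-0.002, 0.037, 0.999, 0.0]
force: [0.5, -1.0, -3.6]
grip_width: 0.24
grip_force: 108.1
```

```bash
python3 -c "
from h import *
rem([413,-253,100],175.7)
a=save('scene','s3')
im=a['pixels'][:,:,::-1]
cv2.imwrite('pics/c5.png',cv2.resize(im[160:280,220:420],None,fx=3.5,fy=3.5,interpolation=cv2.INTER_CUBIC))"
```

```text
t 9.98 pos [499.1  45.8 283.3] yaw 175.77 zaxis [-0.003  0.    -1.   ] F [ 0.5 -1.  -3.6] w 0.24 gf 108.0591094493866
rem tool [  63.2 -304.4  183.5] turn 0.01
```

View pics/c5.png

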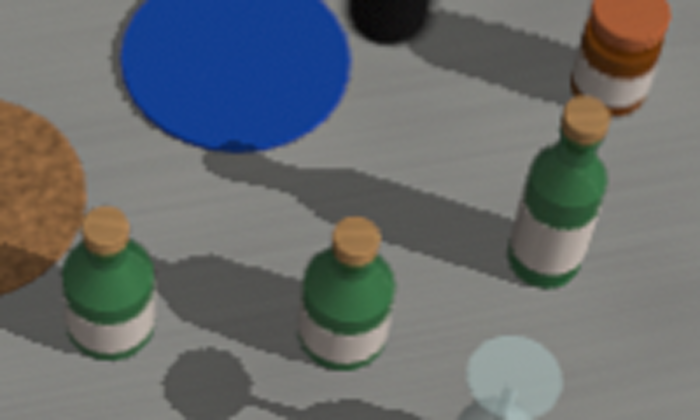

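Both caps (355,240 and 585,120) sit on the lips. Next the mallet goes back to the mat.

servo_tool --commands '[[1,[0.007,-0.034,0],[0,0,0]],[1,[0.007,-0.034,0],[0,0,0]],[1,[0.007,-0.034,0],[0,0,0]],[1,[0.007,-0.034,0],[0,0,0]],[1,[0.007,-0.034,0],[0,0,0]],[1,[0.007,-0.034,0],[0,0,0]],[1,[0.007,-0.034,0.01],[0,0,0]],[1,[0.006,-0.03,0.02],[0,0,0]],[1,[0.005,-0.023,0.03],[0,0,0]],[1,[0.003,-0.01,0.03],[0,0,0]]]'

```text
time_s: 10.87
eef_pos: [414.1, -251.0, 193.0]
ee_rot: [-0.0, 0.039, 0.999, -0.0]
force: [1.1, -0.3, -4.5]
grip_width: 0.241
grip_force: 109.0
```

servo_tool --commands '[[1,[0,0,0.03],[0,0,0]],[1,[0,0,0.03],[0,0,0]],[1,[0,0,0.03],[0,0,0]],[1,[0,0,0],[0,0,0]],[1,[0,0,0],[0,0,0]]]'

```text
time_s: 11.28
eef_pos: [414.7, -248.0, 104.3]
ee_rot: [-0.001, 0.037, 0.999, 0.001]
force: [-0.2, 0.1, -2.7]
grip_width: 0.246
grip_force: 108.8
```

```bash
python3 -c "
from h import *
rem([413,-253,31],175.7)
c=wristcam('w4')
P=np.array([world(c,u,v) for u,v in [(293,20),(292,60),(291,100),(291,140),(290,180),(289,220)]]);print(P.round(1),np.polyfit(P[:,0],P[:,2],1))"
```

```text
t 11.28 pos [ 414.7 -248.   104.3] yaw 175.73 zaxis [-0.003  0.003 -1.   ] F [-0.2  0.1 -2.7] w 0.246 gf 108.81120443344116
rem tool [ 1.1 -5.3 73.2] turn 0.0
[[ 308.2 -238.4  133.5]
 [ 320.  -239.6  135.7]
 [ 332.3 -240.8  135. ]
 [ 345.8 -241.7  135. ]
 [ 360.6 -243.1  133.7]
 [ 376.2 -244.6  135. ]] [2.62396841e-03 1.33741553e+02]
```

servo_tool --commands '[[1,[0,-0.005,0.02],[0,0,0]],[1,[0,0,0.025],[0,0,0]],[1,[0,0,0.014],[0,0,0]],[1,[0,0,0.008],[0,0,0]],[1,[0,0,0.003],[0,0,0]],[1,[0,0,0.001],[0,0,0]],[1,[0,0,0],[0,0,0]]]'

```text
time_s: 11.92
eef_pos: [415.7, -254.2, 35.4]
ee_rot: [0.001, 0.037, 0.999, -0.001]
force: [1.2, -0.6, -4.0]
grip_width: 0.238
grip_force: 108.9
```

servo_tool --commands '[[1,[0,0,0.001],[0,0,0]],[1,[0,0,0.001],[0,0,0]],[1,[0,0,0],[0,0,0]]]'

```text
time_s: 12.17
eef_pos: [415.2, -253.8, 32.7]
ee_rot: [0.0, 0.037, 0.999, -0.0]
force: [0.4, -0.1, -4.5]
grip_width: 0.241
grip_force: 108.9
```

servo_tool --commands '[[1,[0,0,0.001],[0,0,0]],[1,[0,0,0.001],[0,0,0]],[1,[0,0,0],[0,0,0]]]'

```text
time_s: 12.42
eef_pos: [415.2, -253.9, 31.1]
ee_rot: [0.0, 0.037, 0.999, -0.0]
force: [-4.1, 2.8, 6.5]
grip_width: 0.24
grip_force: 110.8
```

servo_tool --commands '[[1,[0,0,0.001],[0,0,0]],[1,[0,0,0],[0,0,0]]]'

```text
time_s: 12.58
eef_pos: [415.1, -253.9, 31.0]
ee_rot: [0.0, 0.037, 0.999, -0.0]
force: [-9.0, 4.4, 18.7]
grip_width: 0.24
grip_force: 112.5
```

servo_tool --commands '[[1,[0,0,-0.001],[0,0,0]],[1,[0,0,0],[0,0,0]],[0.4,[0,0,0],[0,0,0]],[0.2,[0,0,0],[0,0,0]],[-0.2,[0,0,0],[0,0,0]],[-1,[0,0,0],[0,0,0]],[-1,[0,0,0],[0,0,0]],[-1,[0,0,0],[0,0,0]],[-1,[0,0,0],[0,0,0]],[-1,[0,0,0],[0,0,0]]]'

```text
time_s: 13.42
eef_pos: [415.1, -253.7, 30.3]
ee_rot: [-0.0, 0.037, 0.999, 0.0]
force: [0.1, 0.4, 0.6]
grip_width: 1.002
grip_force: 0.0
```

servo_tool --commands '[[-1,[0,0,-0.01],[0,0,0]],[-1,[0,0,-0.02],[0,0,0]],[-1,[0,0,-0.03],[0,0,0]],[-1,[0,0,-0.03],[0,0,0]],[-1,[0,0,-0.03],[0,0,0]],[-1,[0,0,-0.02],[0,0,0]],[-1,[0,0,0],[0,0,0]],[-1,[0,0,0],[0,0,0]]]'

```text
time_s: 14.08
eef_pos: [415.3, -253.9, 171.5]
ee_rot: [0.001, 0.037, 0.999, -0.001]
force: [0.4, 0.7, 0.2]
grip_width: 1.004
grip_force: 0.0
```

```bash
python3 -c "
from h import *
rem([415,-254,170],175.7)
c=wristcam('w5')"
```

```text
t 14.08 pos [ 415.3 -253.9  171.5] yaw 175.73 zaxis [ 0.002 -0.002 -1.   ] F [0.4 0.7 0.2] w 1.004 gf 0.0
rem tool [ 0.3 -0.2  1.5] turn 0.01
```

View pics/w5.png

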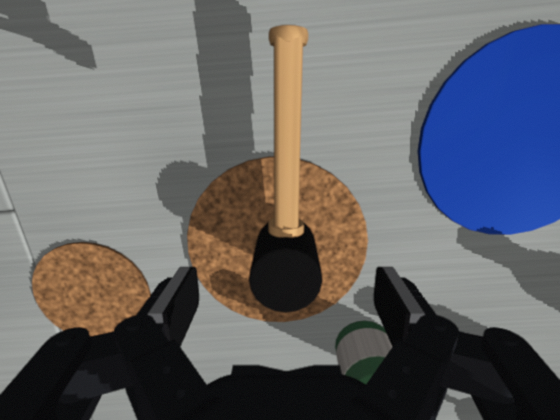

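The mallet stands upright on the big mat, head top at (286,280) and mat centred near (278,238), with the gripper clear. I'll check its height and distance from the mat centre, then hand in.

```bash
python3 -c "
from h import *
c=load('w5')
p=world(c,286,280);m=np.mean([world(c,u,v,8) for u,v in [(188,240),(367,240)]],0);m2=np.mean([world(c,u,v,8) for u,v in [(278,156),(278,321)]],0)
print(p,m,m2)
b=save('top','t2')
P=[world(b,u,v) for u,v in [(174,190),(175,192),(243,185),(244,187),(307,203)]];print(np.round(P))
d=np.hypot(p[0]-m2[0],p[1]-m[1]);print(d)
if abs(p[2]-88)<4 and d<50: print(finish_job())"
```

```text
[ 473.63824325 -258.981952     87.62239026] [ 472.08284873 -268.44270599    8.        ] [ 479.44142268 -268.44205827    8.        ]
[[ 638.  183.  205.]
 [ 634.  181.  198.]
 [ 668.    5.  145.]
 [ 663.    2.  145.]
 [ 622. -172.  141.]]
11.098772789633651
the job is handed in; nothing more can be done
None
```

I struck both stoppers home with the mallet, stood it back upright about 11 mm from the centre of the cork mat, and handed the job in at about 14 s; it returned no verdict.

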